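# Wedge a rocking block heater

### The arm

A 6-joint arm with a two-finger parallel gripper is mounted at the origin on a cart in front of the work surface, level with it; the furniture and walls round the work are solid. World frame = base frame: x ahead of the robot, y to its left, z up, the work surface at z = 0. Lengths are in mm, angles in rad, forces in N, time in s.
With the tool pointing down it reaches from about 250 to 850 mm from the base axis. Payload 12.5 kg.
Tool frame: the origin (TCP) lies midway between the tips of the shut fingers; the grasp point (between the pads) lies 19 mm behind it; z points along the fingers, y is the line along which they close (so a half turn about z gives the same grasp; the last joint's range is limited). The gripper opens to 93 mm and grips with 3 to 60 N. Pads are 15 mm wide; open, the fingers measure 128 mm over their backs; the gripper's body (75 mm by 188 mm) begins 65 mm behind the grasp point.
Start: joints at [1.204, 0.351, 1.652, -0, 1.139, -0.085], TCP at [152.915, 528.3, 218.633] pointing down, gripper open.
Joint ranges: [-2.75, 2.75], [-0.79, 2.1], [0.01, 2.65], [-1.57, 4.71], [0.07, 3.14], [-2.87, 2.87]. Speed limits (rad/s): [2.22, 2.22, 2.79, 3.14, 3.14, 3.14].

### API

Orientations are given as a unit quaternion [x, y, z, w].
In Python, from station import status, imaging, workorder gives the robot as it stands.
- The arm moves only by the tool apply_moves, never from a script. Its argument "targets" is text: rows parted by semicolons, each of 5 numbers parted by spaces: the shift along the tool's x, y, z in mm, then the turn about the tool's z in rad, then the closure, from -1 (fully open) to 1 (shut), so that 0 is half open. In form: dx dy dz yaw gripper; .... A call has 1 to 8 rows; each row is the pose to reach, as a shift and turn from the pose commanded when the call began, along the tool's axes at that moment; what a row does not reach only later rows make up. A row lasts 1/10 s, in which the tool goes at most 50 mm and 8.59 degrees, less where a joint would pass 70% of its speed; a pose out of reach is approached as far as the arm can. A call with a gripper value outside its range is refused whole. The fingers move at their own pace and stop on an object; "force" is the grip in N (left out, the last holds). Time passes only in rows, so rows that repeat a pose let the fingers close. It gives the time, the measured TCP pose, the force, the opening and the grip force at its end, in the units of the state.
- status.get_obs(): the state, without advancing time (a new reading comes with each control period).
- imaging.camera(name): name is "scene" or "top" or "wrist"; returns the picture (400x640x3 uint8, red, green, blue); there is no depth.
- imaging.calibration(name): a dict with "mtx" (3x3 intrinsics, pixels), "world_from_camera" (4x4, takes a point from camera to world coordinates). Camera axes: x right, y down, z forward; pixel columns grow to the right and rows downward; lengths in mm; the calibration is good to about 2 mm. A picture is of the moment at which its call begins: read the wrist's pose just before it. calibration takes no time and is no camera call; for the wrist camera it gives the pose at the moment of the call.
- workorder.job_done(): hands the job in; it is judged then, once.
The state is a dict: "clock": time; "joint_pos": joint angles; "qvel": joint speeds; "joint_torque": joint torques, N m; "tcp_pos": TCP position; "tool_rot": TCP orientation; "wrist_force": force on the tool from outside, world axes, zero at the start; "moment": the same for the moment, N m; "finger_gap": opening from 0.0 (shut) to 1.0 (fully open); "grasp_force": force on a finger pad.
Only numpy, scipy, OpenCV 4.12 (cv2) and the standard library are available. Lean on these libraries where they do the work, as an engineer would, in place of code of your own. Each camera call takes 0.05 s, during which the arm holds its last target. There are 200 camera calls.

### The job

The white block heater on the bench rocks because one of its feet, at the front right corner, is too short. With the fingertips press that corner down until its foot meets the bench, to feel it rock, then push the orange wedge, thin edge first, from the heater's right side in under the short foot just until the heater no longer rocks, and press the same corner again firmly, for about a second, to prove that it now stands firm and level on the wedge (if it still dips, push the wedge farther and press again). Pick nothing up, do not shove the heater about, leave the other things alone, and finish with the hand clear.

Things in the scene. Friction and masses are not known exactly. Their poses are not given: they have to be found in the camera images.
- heater: Block heater, about 1.6 kg, loose on the bench: white box 190 (x) x 160 (y) mm, underside 22 mm and flat top 72 mm above the bench, with an aluminium tube block on the rear left of its top (up to 92 mm). Four round feet, 22 mm diameter, at x = +-75, y = +-60 mm. Origin: centre of the footprint at bench height; x points to its rear (away from the robot at yaw 0), y to its left, z up.
- press_point (a point): Point on the heater's flat top, 72 mm above the bench, straight above the middle of the short foot (heater frame x = -75, y = -60 mm): where to press. A push of 4 to 12 N down here (the fingertip rubs sideways a little) rocks the heater until the short foot meets the bench; it comes back up when released. With the wedge tight under the foot it stays level when pressed; about 10 N is a fair test.
- under_foot (a point): Point 72 mm below the press point, at bench height below the middle of the heater's front right foot. This foot, on a steel stem, is too short: with the heater level it hovers 4.5 to 8 mm above the bench, differently each run and not given; the other three reach the bench. Wedge too far out: a gap stays and the corner dips; too far in: the wedge lifts the corner off level.
- wedge: Orange hard rubber wedge, 90 g, loose: 60 mm wide (x), 100 mm long (y), flat underside, ribbed top sloping evenly from 2 mm thick at the thin edge (+y end) to 22 mm at the back (-y end). Origin: centre of the underside. It starts on the heater's right, thin edge turned roughly to the short foot, 45 to 85 mm from the foot's middle. The push grows by some 2 to 6 N once it bears on the foot.
- wedge_tip (a point): Middle of the wedge's thin edge, 1 mm above the bench.
- wedge_back (a point): Middle of the wedge's flat upright back face (60 mm wide, 22 mm high), 11 mm above its underside: where to push.
- tape: Bystander: roll of beige tape, 96 mm across, 25 mm high, loose. Origin: centre of the underside.
- marker: Bystander: white marker pen with green cap, 135 mm long, 16 mm thick, loose. Origin: centre of the underside; it lies along its y axis.
- dish: Bystander: covered petri dish, 94 mm across, 14 mm high, loose. Origin: centre of the underside.
- small_beaker: Bystander: clear plastic beaker, 69 mm across, 86 mm high, loose. Origin: centre of the underside.
Things that resemble listed ones, but are neither listed nor needed, are in the scene too. Of the things shaped like the wedge, the orange one is meant.

How it is judged (in metres and radians):
On the way, in this order (a step that is already met when the one before it is completed fails the run):
1. the short-footed corner is pressed with the fingers and the heater rocks down (more than 0.025 rad), the wedge not yet under it (contact force between the fingers and heater above 1 N and angle between heater's own z axis and vertical above 0.025 rad and y of wedge_tip in the frame of heater below -0.071 m), for 0.1 s.
2. with the wedge under the short foot, the corner is pressed with more than 3 N, the wedge bears it (more than 3 N) and the heater stays level (within 0.018 rad) (contact force between each of the fingers, wedge and heater above 3 N and angle between heater's own z axis and vertical below 0.018 rad and y of wedge_tip in the frame of heater between -0.064 and 0.01 m and x of wedge_tip in the frame of heater between -0.11 and -0.04 m), for 0.3 s.
At the end, for the whole second after the job is handed in: The heater stands still and level within 0.018 rad, less than 30 mm from where it stood; the wedge lies flat on the bench with its thin edge in under the short foot (within 35 mm sideways of the foot's middle); nothing moves (angle between heater's own z axis and vertical below 0.018 rad and y of wedge_tip in the frame of heater between -0.064 and 0.01 m and x of wedge_tip in the frame of heater between -0.11 and -0.04 m and linear speed of each of heater, wedge below 0.02 m/s and distance of heater from where it was at the start of the episode below 0.03 m and height (world z) of wedge below 0.006 m and angle between wedge's own z axis and vertical below 0.1 rad); the robot touches nothing.
It fails at once if the wedge is lifted or tipped (height (world z) of wedge above 0.015 m or angle between wedge's own z axis and vertical above 0.35 rad).
It fails at once if the heater is lifted, tipped over or shoved more than 40 mm (height (world z) of heater above 0.02 m or angle between heater's own z axis and vertical above 0.2 rad or distance of heater from where it was at the start of the episode above 0.04 m).
It fails at once if another thing is moved more than 30 mm (distance of any of tape, marker, dish, small_beaker from where it was at the start of the episode above 0.03 m).
It also fails if it takes over 61 s, if anything falls off the work surface, if the arm or the gripper's body presses on something with over 40 N, if the wrist force passes 120 N, or if a joint passes its speed limit or range.

## Working session

There is one attempt and no reset: what is moved stays moved. The work goes in short steps, Python scripts to look and compute and a tool call to move; the robot and the scene stay as the last step left them, time stands still between calls to the robot, and variables do not carry over. Pictures are saved under pics/ and viewed, at most 10 in all, crops included, and the job is handed in when it is done.

Besides the shell and the picture viewer there is one more tool, called in YAML: its name, and indented under it one key for each argument. apply_moves: Moves the arm, as the interface text tells. Its arguments: {"type":"object","properties":{"targets":{"type":"string"},"force":{"type":"number"}},"required":["targets"]}

```bash
mkdir -p pics; cat > h.py <<'E'
import numpy as np, cv2
from station import status, imaging, workorder
def snap(name,fn):
    im=imaging.camera(name); cv2.imwrite('pics/'+fn,im[:,:,::-1]); return im
def ray(cam,uv,z):
    c=imaging.calibration(cam); K=np.array(c['mtx']);T=np.array(c['world_from_camera'])
    d=T[:3,:3]@np.linalg.solve(K,[uv[0],uv[1],1.]); o=T[:3,3]
    return np.round(o+d*(z-o[2])/d[2],1)
def proj(cam,p):
    c=imaging.calibration(cam); K=np.array(c['mtx']);T=np.linalg.inv(np.array(c['world_from_camera']))
    q=K@(T[:3,:3]@np.array(p,float)+T[:3,3]); return np.round(q[:2]/q[2],1)
E
python3 - <<'E'
from h import *
snap('top','top.png');snap('scene','scene.png')
o=status.get_obs();print(o)
for c in('top','scene'):print(imaging.calibration(c))
E
```

```text
{'clock': 0.1, 'joint_pos': array([ 1.20438444e+00,  3.51195195e-01,  1.65234590e+00,  1.05982927e-05,
        1.13909682e+00, -8.46060989e-02]), 'qvel': array([ 0.00015835, -0.0005869 , -0.00291426, -0.00144235,  0.00172414,
        0.00163641]), 'joint_torque': array([ 3.24262328e-03, -4.98032963e+01, -2.85705632e+01,  7.01581780e-02,
        2.38552946e-02, -7.26451049e-05]), 'tcp_pos': array([152.81668913, 528.02737857, 218.15362406]), 'tool_rot': array([ 1.40439296e-01,  9.90089153e-01, -5.08323003e-04, -1.21551753e-04]), 'wrist_force': array([-0.34296035, -0.34941067, -0.23645227]), 'moment': array([ 0.00556972,  0.01195249, -0.01822132]), 'grasp_force': 0.0, 'finger_gap': 0.9957522944600007}
{'mtx': array([[512.75512799,   0.        , 315.92132535],
       [  0.        , 512.75512799, 204.02645407],
       [  0.        ,   0.        ,   1.        ]]), 'world_from_camera': array([[ 2.83123200e-02, -9.79312975e-01,  2.00360947e-01,
         3.17296972e+02],
       [-9.99592339e-01, -2.84761683e-02,  2.06475894e-03,
        -1.69641066e+02],
       [ 3.68346684e-03, -2.00337726e-01, -9.79719974e-01,
         1.37964072e+03],
       [ 0.00000000e+00,  0.00000000e+00,  0.00000000e+00,
         1.00000000e+00]])}
{'mtx': array([[482.83674234,   0.        , 329.46086314],
       [  0.        , 482.83674234, 198.95234862],
       [  0.        ,   0.        ,   1.        ]]), 'world_from_camera': array([[ 9.08689349e-01, -2.70567008e-01,  3.17926345e-01,
         1.51772271e+02],
       [-4.17472943e-01, -5.88764040e-01,  6.92151173e-01,
        -1.04049707e+03],
       [-8.96724341e-05, -7.61676046e-01, -6.47958018e-01,
         8.92875722e+02],
       [ 0.00000000e+00,  0.00000000e+00,  0.00000000e+00,
         1.00000000e+00]])}
```

View pics/top.png

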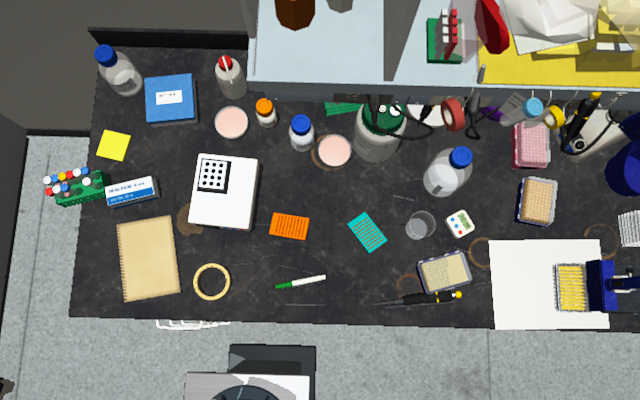

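View pics/scene.png

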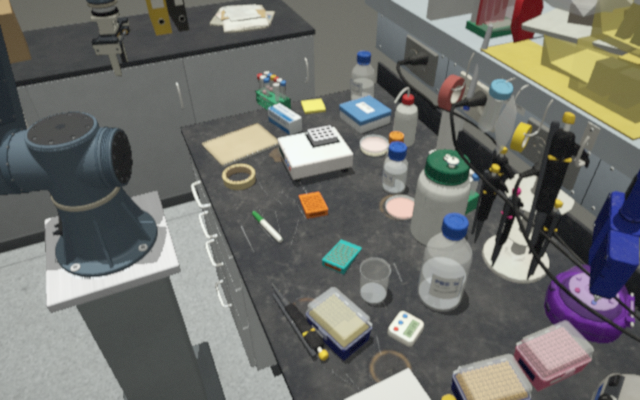

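The heater is at top (224,190). Two things are wedge-shaped: the orange one at (289,226) and the teal one at (367,232). The orange one fits the description. I'll confirm it in an enlarged crop.

```bash
python3 - <<'E'
from h import *
im=cv2.imread('pics/top.png')[140:250,180:320]
cv2.imwrite('pics/c.png',cv2.resize(im,None,fx=5.5,fy=5.4,interpolation=cv2.INTER_CUBIC))
E
```

```text
(no output)
```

View pics/c.png

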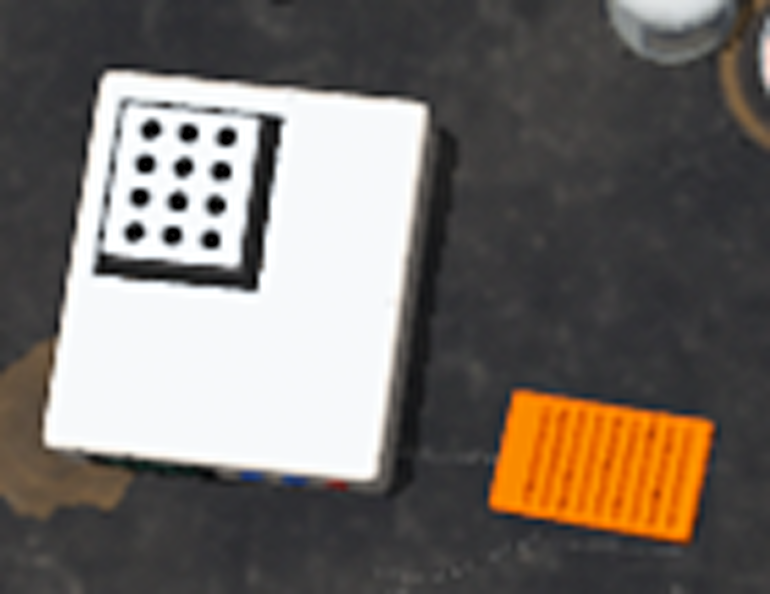

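The crop shows the heater top with corners at (105,72), (428,104), (382,482) and (45,447). The orange ribbed wedge has its left edge from (513,390) to (490,510) and its right edge from (714,420) to (690,542).

```bash
python3 - <<'E'
from h import *
f=lambda p,z:ray('top',(180+(p[0]+.5)/5.5-.5,140+(p[1]+.5)/5.4-.5),z)
H=np.array([f(p,72) for p in[(105,72),(428,104),(382,482),(45,447)]]) # RL,RR,FR,FL
print(H)
c=H.mean(0)
print('sizes',[np.linalg.norm(H[i]-H[(i+1)%4]).round(1) for i in range(4)])
vx=(H[0]+H[1]-H[2]-H[3])[:2]; vy=(H[0]+H[3]-H[1]-H[2])[:2]
a1=np.arctan2(vx[1],vx[0]);a2=np.arctan2(-vy[0],vy[1]);print('yaw',a1,a2)
a=(a1+a2)/2;R=np.array([[np.cos(a),-np.sin(a)],[np.sin(a),np.cos(a)]])
pp=c[:2]+R@[-75,-60];print('heater',c,'press',pp)
W=[f((513,390),2),f((490,510),2),f((714,420),22),f((690,542),22)];print(W)
t=(W[0]+W[1])/2;b=(W[2]+W[3])/2;d=(t-b)[:2]
print('tip',t,'back',b,'len',np.linalg.norm(d),'wyaw',np.arctan2(-d[0],d[1]))
for q in(t,b):print('heater frame',R.T@(q[:2]-c[:2]))
print('scene check press',proj('scene',[*pp,72]),'tip',proj('scene',[t[0],t[1],2]), 'back',proj('scene',[b[0],b[1],22]))
for n,p in dict(marker=(275,287),marker2=(326,276),teal=(348,218)).items():print(n,ray('top',p,8))
E
```

```text
[[714.1 148.2  72. ]
 [702.3  -8.5  72. ]
 [514.5   3.5  72. ]
 [526.8 162.5  72. ]]
sizes [np.float64(157.1), np.float64(188.2), np.float64(159.5), np.float64(187.8)]
yaw -0.07000007784236062 -0.07619052415345422
heater [614.425  76.425  72.   ] press [535.24345674  22.06248343]
[array([573.9, -49.7,   2. ]), array([512.4, -41.2,   2. ]), array([ 557.8, -150.3,   22. ]), array([ 496.4, -140.6,   22. ])]
tip [543.15 -45.45   2.  ] back [ 527.1  -145.45   22.  ] len 101.27982276840733 wyaw -0.1591427436234913
heater frame [ -62.18411731 -126.75479006]
heater frame [ -70.88823665 -227.659898  ]
scene check press [296.4 162.8] tip [308.7 194.4] back [317.4 211.8]
marker [371. -65.   8.]
marker2 [ 403.7 -199.     8. ]
teal [ 561.6 -254.9    8. ]
```

The heater's sizes come out at 188x158, the wedge's at 101 long, and its tip is 67 mm from the foot, all of which fit. I'll go above the press point with the fingers shut.

```bash
cat >> h.py <<'E'
from scipy.spatial.transform import Rotation as Ro
def delta(p,ang,frm=None):
    o=status.get_obs(); R=Ro.from_quat(o['tool_rot']).as_matrix()
    f=np.array(o['tcp_pos'] if frm is None else frm)
    a=np.arctan2(R[1,1],R[0,1])
    print('shift',np.round(R.T@(np.array(p)-f),1),'turn',round((a-ang+np.pi)%(2*np.pi)-np.pi,3),'yang',round(a,3))
E
python3 -c "
from h import *
delta([535,22,130],-.1,[152.9,528.3,218.6])"
```

```text
shift [-507.8 -380.    88.9] turn 1.389 yang 1.289
```

apply_moves:
  targets: "-508 -380 89 1.389 1; -508 -380 89 1.389 1; -508 -380 89 1.389 1; -508 -380 89 1.389 1; -508 -380 89 1.389 1; -508 -380 89 1.389 1; -508 -380 89 1.389 1; -508 -380 89 1.389 1"

```text
clock: 0.9
tcp_pos: [392.4, 210.3, 162.8]
tool_rot: [0.677, 0.736, 0.0, 0.0]
wrist_force: [1.2, 1.1, -0.2]
finger_gap: 0.362
grasp_force: 0.0
```

```bash
python3 -c "
from h import *
print(status.get_obs())
delta([535,22,130],-.1)"
```

```text
{'clock': 0.9, 'joint_pos': array([3.87408950e-01, 2.36330887e-01, 1.96828931e+00, 4.32563697e-05,
       9.36846222e-01, 3.04482391e-01]), 'qvel': array([-1.10019655,  0.20261256, -0.06332609, -0.00155253, -0.14881605,
        0.39920087]), 'joint_torque': array([ 8.36455643e+00, -4.22208238e+01, -2.24635148e+01, -8.64047206e-05,
        4.22392264e-01, -6.91915043e-01]), 'tcp_pos': array([392.40608167, 210.34551097, 162.8246249 ]), 'tool_rot': array([6.77197896e-01, 7.35800928e-01, 6.45325921e-05, 1.10814014e-05]), 'wrist_force': array([ 1.21091569,  1.08139568, -0.16335524]), 'moment': array([-0.04200783,  0.00821081,  0.0372029 ]), 'grasp_force': 0.0, 'finger_gap': 0.3617403617482189}
shift [-199.5  126.5   32.8] turn 0.183 yang 0.083
```

apply_moves:
  targets: "-180 115 30 0.13 1; -180 115 30 0.13 1; -180 115 30 0.13 1; -180 115 30 0.13 1; -180 115 30 0.13 1; -180 115 30 0.13 1; -180 115 30 0.13 1"

```text
clock: 1.6
tcp_pos: [521.4, 43.8, 132.9]
tool_rot: [0.721, 0.692, -0.0, -0.0]
wrist_force: [-0.3, -0.2, 0.4]
finger_gap: 0.002
grasp_force: 0.0
```

```bash
python3 -c "
from h import *
print(status.get_obs()['tcp_pos'])
delta([537,24,80],-.1)
snap('wrist','w.png'); print(proj('wrist',[535.2,22.1,72]),proj('wrist',[543,-45.5,2]))"
```

```text
[521.35233122  43.82914981 132.86025121]
shift [-19.2  16.5  52.8] turn 0.059 yang -0.041
[339.1 235.8] [343.9 271.3]
```

View pics/w.png

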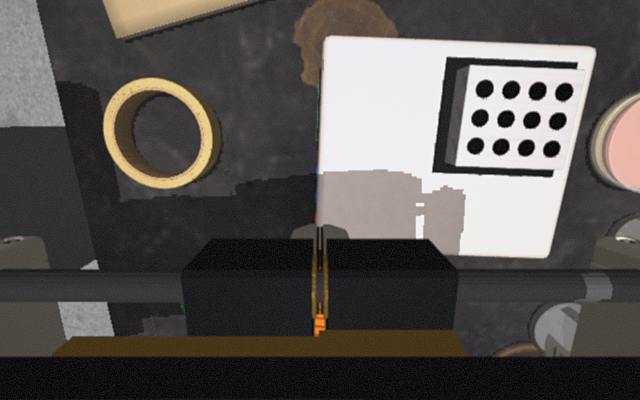

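The wrist view shows the heater's top corners at FL (324,38), RL (596,46) and RR (549,257). The corner to press lies hidden behind the fingers.

```bash
python3 -c "
from h import *
for p in [(324,38),(596,46),(549,257)]: print(ray('wrist',p,72))
"
```

```text
[528.4 164.4  72. ]
[712.4 152.2  72. ]
[702.4  -2.4  72. ]
```

apply_moves:
  targets: "-19 16 25 0.059 1; -19 16 51 0.059 1; -19 16 51 0.059 1; -19 16 51 0.059 1"

```text
clock: 2.05
tcp_pos: [536.9, 24.6, 82.7]
tool_rot: [0.741, 0.671, -0.0, -0.0]
wrist_force: [0.3, -0.8, -0.3]
finger_gap: -0.001
grasp_force: 0.0
```

apply_moves:
  targets: "0 0 5 0 1; 0 0 9 0 1; 0 0 11 0 1; 0 0 13 0 1; 0 0 14 0 1; 0 0 15 0 1; 0 0 15 0 1"

```text
clock: 2.75
tcp_pos: [536.5, 22.6, 67.7]
tool_rot: [0.741, 0.671, -0.001, -0.0]
wrist_force: [-7.6, -7.3, 12.5]
finger_gap: 0.008
grasp_force: 6.6
```

apply_moves:
  targets: "0 0 0.7 0 1; 0 0 1.4 0 1; 0 0 1.4 0 1"

```text
clock: 3.05
tcp_pos: [536.4, 22.4, 67.3]
tool_rot: [0.741, 0.671, -0.001, -0.0]
wrist_force: [-14.1, -9.5, 24.9]
finger_gap: 0.003
grasp_force: 12.9
```

The corner bottomed out after a dip of about 4.6 mm, well past 0.025 rad. Next I'll rise and go round behind the wedge.

apply_moves:
  targets: "0 0 -3 0 1; 0 0 -8 0 1; 0 0 -30 0 1; 0 0 -60 0 1; 0 0 -60 0 1"

```text
clock: 3.55
tcp_pos: [539.2, 23.5, 129.1]
tool_rot: [0.741, 0.671, 0.002, 0.002]
wrist_force: [0.5, -0.3, -0.7]
finger_gap: 0.006
grasp_force: 0.0
```

```bash
python3 - <<'E'
from h import *
print(status.get_obs()['wrist_force'])
delta([523,-175,100],-.159)
im=snap('top','top2.png')
cv2.imwrite('pics/c2.png',cv2.resize(im[140:250,180:320,::-1],None,fx=5.5,fy=5.4,interpolation=cv2.INTER_CUBIC))
E
```

```text
[ 0.54028388 -0.32222354 -0.74067043]
shift [-199.2    3.5   29.1] turn 0.059 yang -0.1
```

View pics/c2.png

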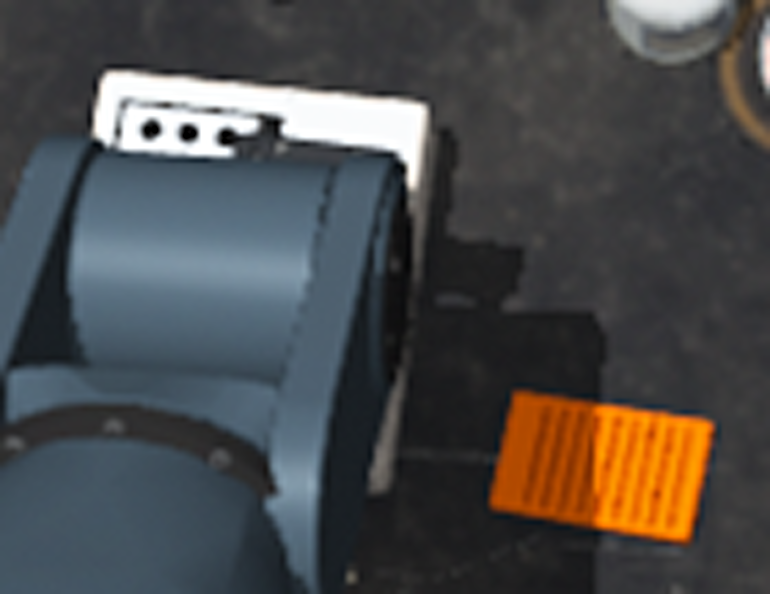

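The heater has not moved: its corners are still at (105,72) and (428,104). The wedge is unmoved too.

apply_moves:
  targets: "-50 1 5 0.02 0.57; -100 2 15 0.04 0.57; -150 3 25 0.059 0.57; -202 4 29 0.059 0.57; -202 4 29 0.059 0.57; -202 4 60 0.059 0.57; -202 4 60 0.059 0.57"

```text
clock: 4.3
tcp_pos: [518.9, -176.9, 62.4]
tool_rot: [0.761, 0.649, -0.001, -0.003]
wrist_force: [-1.1, 0.1, 1.4]
finger_gap: 0.217
grasp_force: 0.0
```

```bash
python3 - <<'E'
from h import *
delta([522,-177,8],-.159)
im=snap('wrist','w2.png')
print([proj('wrist',p) for p in([496.4,-140.6,22],[557.8,-150.3,22],[535,22,72])])
E
```

```text
shift [ 0.3  3.4 54.3] turn -0.001 yang -0.16
[array([278.4, 171.9]), array([369.3, 171.8]), array([ 279.7, -224.7])]
```

View pics/w2.png

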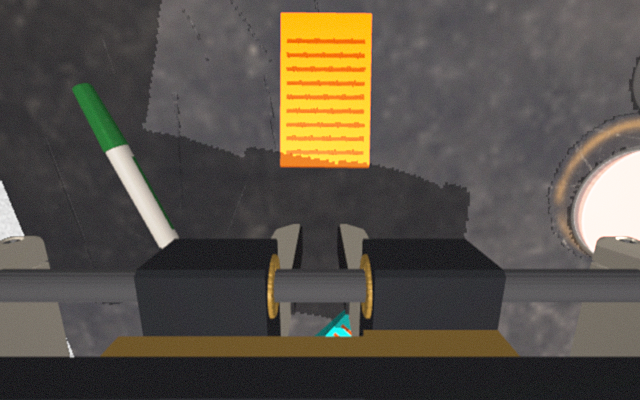

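In the wrist view the wedge's back edge runs from (280,166) to (370,167). That is centred and square to the fingers, about 3 mm farther on than predicted. Next I'll go down behind it.

apply_moves:
  targets: "0 3 25 0 0.57; 0 3 45 0 0.57; 0 3 54 0 0.57; 0 3 54 0 0.57; 10 3 54 0 0.57; 18 3 54 0 0.57; 18 3 54 0 0.57"

```text
clock: 5.05
tcp_pos: [527.5, -159.5, 12.5]
tool_rot: [0.761, 0.649, 0.0, 0.0]
wrist_force: [0.3, 0.2, 0.4]
finger_gap: 0.214
grasp_force: 0.0
```

```bash
python3 - <<'E'
from h import *
p=status.get_obs()['tcp_pos'];print(p)
for s in(30,45):
    delta([p[0]+s*.073,p[1]+s*.997,8],-.073)
E
```

```text
[ 527.52451678 -159.45285295   12.48546658]
shift [29.9 -2.5  4.5] turn -0.085 yang -0.158
shift [44.8 -3.8  4.5] turn -0.085 yang -0.158
```

apply_moves:
  targets: "3 -3 4 0 0.57; 8 -3 4 0 0.57; 13 -4 4 -0.02 0.57; 19 -4 4 -0.04 0.57; 25 -5 4 -0.06 0.57; 31 -5 4 -0.085 0.57; 37 -6 4 -0.085 0.57; 37 -6 4 -0.085 0.57"

```text
clock: 5.85
tcp_pos: [526.9, -122.3, 7.7]
tool_rot: [0.733, 0.681, -0.0, -0.0]
wrist_force: [-0.2, 0.4, 0.5]
finger_gap: 0.216
grasp_force: 0.0
```

```bash
python3 - <<'E'
from h import *
print(status.get_obs()['tcp_pos'])
im=snap('top','top3.png')
cv2.imwrite('pics/c3.png',cv2.resize(im[140:250,180:320,::-1],None,fx=5.5,fy=5.4,interpolation=cv2.INTER_CUBIC))
E
```

```text
[ 526.89175703 -122.32961051    7.6631381 ]
```

View pics/c3.png

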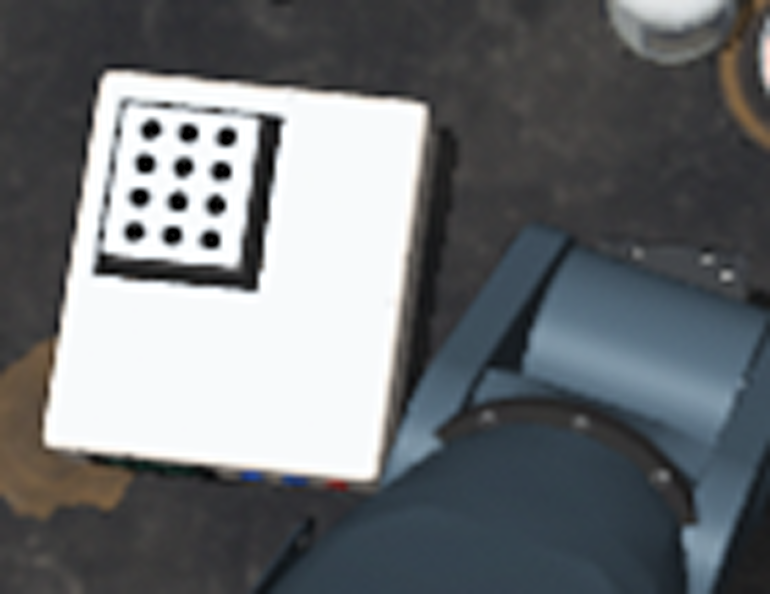

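```bash
cat >> h.py <<'E'
def wedge():
    im=imaging.camera('wrist'); hsv=cv2.cvtColor(im,cv2.COLOR_RGB2HSV)
    m=cv2.inRange(hsv,(4,150,70),(22,255,255)); m[225:]=0
    m=cv2.morphologyEx(m,cv2.MORPH_OPEN,np.ones((5,5)))
    n,l,s,_=cv2.connectedComponentsWithStats(m); i=1+np.argmax(s[1:,4]); ys,xs=np.where(l==i)
    t=ys.min(); r=[(xs[ys==y].min(),xs[ys==y].max()) for y in(t+2,t+6)]
    print('blob rows',t,ys.max(),'cols',r)
    A=ray('wrist',(r[0][0],t),2);B=ray('wrist',(r[0][1],t),2)
    H=np.array([614.4,77.5]);a=-.073;R=np.array([[np.cos(a),-np.sin(a)],[np.sin(a),np.cos(a)]])
    tip=(A+B)[:2]/2;print('A',A,'B',B,'w',np.linalg.norm(A-B).round(1),'tip',tip,'heater frame',(R.T@(tip-H)).round(1)); return im
E
python3 -c "
from h import *
im=wedge();cv2.imwrite('pics/w3.png',im[:,:,::-1])"
```

```text
blob rows 164 224 cols [(np.int64(264), np.int64(309)), (np.int64(264), np.int64(366))]
A [498.4 -78.1   2. ] B [523.6 -79.9   2. ] w 25.3 tip [511. -79.] heater frame [ -91.7 -163.6]
```

View pics/w3.png

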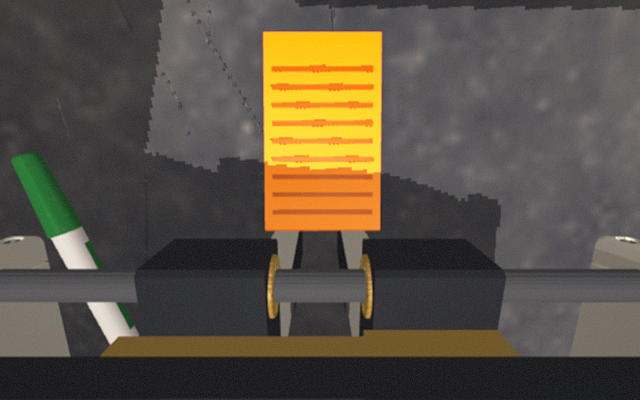

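The wedge is square against the fingers: tip edge at row 31, columns 263–381, and back edge at row 230.

```bash
sed -i 's/(22,255,255)/(34,255,255)/' h.py; python3 -c "
from h import *
p=status.get_obs()['tcp_pos'];print(p)
A=ray('wrist',(263,31),2);B=ray('wrist',(381,31),2);print(A,B,ray('wrist',(264,230),22),ray('wrist',(380,230),22))
H=np.array([614.4,77.5]);a=-.073;R=np.array([[np.cos(a),-np.sin(a)],[np.sin(a),np.cos(a)]])
print(R.T@((A+B)[:2]/2-H))
delta([p[0]+24*.073,p[1]+24*.997,7.7],-.073)
"
```

```text
[ 526.93984754 -122.95963152    7.66897275]
[505.8 -10.7   2. ] [565.5 -15.    2. ] [ 498.2 -110.    22. ] [ 558.7 -114.3   22. ]
[-71.95057018 -95.85301483]
shift [24. -0. -0.] turn -0.001 yang -0.074
```

apply_moves:
  targets: "5 0 0 0 0.57; 10 0 0 0 0.57; 15 0 0 0 0.57; 20 0 0 0 0.57; 25 0 0 0 0.57; 28 0 0 0 0.57; 28 0 0 0 0.57"

```text
clock: 6.65
tcp_pos: [529.0, -94.7, 7.6]
tool_rot: [0.733, 0.681, -0.0, -0.0]
wrist_force: [-0.7, 0.1, 0.5]
finger_gap: 0.216
grasp_force: 0.0
```

apply_moves:
  targets: "1 0 0 0 0.57; 2 0 0 0 0.57; 3 0 0 0 0.57; 3 0 0 0 0.57"

```text
clock: 7.05
tcp_pos: [529.2, -92.2, 7.6]
tool_rot: [0.733, 0.68, 0.0, -0.0]
wrist_force: [0.1, -0.4, -0.2]
finger_gap: 0.217
grasp_force: 0.0
```

apply_moves:
  targets: "1 0 0 0 0.57; 2 0 0 0 0.57; 3 0 0 0 0.57; 3 0 0 0 0.57"

```text
clock: 7.45
tcp_pos: [529.4, -89.1, 7.7]
tool_rot: [0.733, 0.681, 0.0, -0.0]
wrist_force: [0.2, -0.9, -0.8]
finger_gap: 0.216
grasp_force: 0.0
```

apply_moves:
  targets: "1 0 0 0 0.57; 1.5 0 0 0 0.57; 2 0 0 0 0.57; 2 0 0 0 0.57"

```text
clock: 7.85
tcp_pos: [529.6, -87.2, 7.7]
tool_rot: [0.733, 0.68, 0.0, -0.0]
wrist_force: [0.1, -0.4, 0.4]
finger_gap: 0.219
grasp_force: 0.0
```

apply_moves:
  targets: "0.5 0 0 0 0.57; 1 0 0 0 0.57; 1.5 0 0 0 0.57; 1.5 0 0 0 0.57"

```text
clock: 8.25
tcp_pos: [529.7, -85.7, 7.7]
tool_rot: [0.733, 0.68, 0.0, -0.0]
wrist_force: [0.2, -0.6, 0.4]
finger_gap: 0.214
grasp_force: 0.0
```

apply_moves:
  targets: "0.7 0 0 0 0.57; 1.5 0 0 0 0.57; 1.5 0 0 0 0.57"

```text
clock: 8.55
tcp_pos: [529.8, -84.2, 7.6]
tool_rot: [0.733, 0.68, 0.0, -0.0]
wrist_force: [-0.8, -0.6, 0.4]
finger_gap: 0.214
grasp_force: 0.0
```

apply_moves:
  targets: "0.7 0 0 0 0.57; 1.5 0 0 0 0.57; 1.5 0 0 0 0.57"

```text
clock: 8.85
tcp_pos: [529.9, -82.6, 7.7]
tool_rot: [0.733, 0.68, -0.0, -0.0]
wrist_force: [-0.2, -0.4, -0.7]
finger_gap: 0.214
grasp_force: 0.0
```

apply_moves:
  targets: "0.7 0 0 0 0.57; 1.5 0 0 0 0.57; 1.5 0 0 0 0.57"

```text
clock: 9.15
tcp_pos: [530.0, -81.1, 7.7]
tool_rot: [0.733, 0.68, -0.0, -0.0]
wrist_force: [-1.0, 0.2, 0.3]
finger_gap: 0.218
grasp_force: 0.0
```

apply_moves:
  targets: "0.7 0 0 0 0.57; 1.5 0 0 0 0.57; 1.5 0 0 0 0.57"

```text
clock: 9.45
tcp_pos: [530.1, -79.6, 7.7]
tool_rot: [0.733, 0.68, 0.0, -0.0]
wrist_force: [-0.3, 1.0, -0.4]
finger_gap: 0.213
grasp_force: 0.0
```

apply_moves:
  targets: "0.7 0 0 0 0.57; 1.5 0 0 0 0.57; 1.5 0 0 0 0.57"

```text
clock: 9.75
tcp_pos: [530.3, -78.2, 7.7]
tool_rot: [0.733, 0.68, 0.0, -0.0]
wrist_force: [-0.0, 0.9, 0.5]
finger_gap: 0.215
grasp_force: 0.0
```

```bash
python3 -c "
from h import *
im=wedge();cv2.imwrite('pics/w4.png',im[:,:,::-1]);print(status.get_obs()['wrist_force'])"
```

```text
blob rows 62 224 cols [(np.int64(263), np.int64(268)), (np.int64(263), np.int64(272))]
A [507.4  19.6   2. ] B [510.   19.4   2. ] w 2.6 tip [508.7  19.5] heater frame [-101.2  -65.6]
[-0.86570565 -0.04901076 -0.03283414]
```

View pics/w4.png

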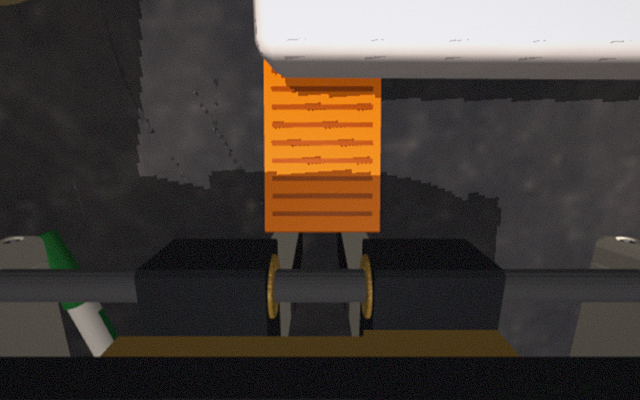

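The wedge lies in under the heater's right front corner, with its back edge at row 232 and its sides square. It isn't bearing yet, so I'll keep pushing.

apply_moves:
  targets: "0.7 0 0 0 0.57; 1.5 0 0 0 0.57; 1.5 0 0 0 0.57"

```text
clock: 10.1
tcp_pos: [530.4, -76.7, 7.7]
tool_rot: [0.733, 0.68, 0.0, -0.0]
wrist_force: [-0.7, -0.5, -0.3]
finger_gap: 0.215
grasp_force: 0.0
```

apply_moves:
  targets: "0.7 0 0 0 0.57; 1.5 0 0 0 0.57; 1.5 0 0 0 0.57"

```text
clock: 10.4
tcp_pos: [530.5, -75.3, 7.7]
tool_rot: [0.733, 0.68, -0.0, 0.0]
wrist_force: [-0.5, -1.9, 0.1]
finger_gap: 0.217
grasp_force: 0.8
```

apply_moves:
  targets: "0.7 0 0 0 0.57; 1.5 0 0 0 0.57; 1.5 0 0 0 0.57"

```text
clock: 10.7
tcp_pos: [530.7, -74.2, 7.7]
tool_rot: [0.733, 0.681, -0.0, 0.0]
wrist_force: [-0.5, -5.1, 0.2]
finger_gap: 0.213
grasp_force: 3.0
```

The push has grown to 5 N, so the wedge bears on the foot. I'll back off, rise, shut the fingers and go to the press point.

apply_moves:
  targets: "-10 0 0 0 0.57; -25 0 0 0 0.57; -30 0 -20 0 0.57; -30 0 -70 0 0.57; -30 0 -110 0 1; -30 0 -110 0 1"

```text
clock: 11.3
tcp_pos: [530.8, -105.4, 122.6]
tool_rot: [0.733, 0.68, 0.002, 0.004]
wrist_force: [0.6, 0.5, 0.2]
finger_gap: 0.092
grasp_force: 0.0
```

```bash
python3 -c "
from h import *
print(status.get_obs()['tcp_pos']);delta([536,24,80],-.1)"
```

```text
[ 530.82481201 -105.37167742  122.61243732]
shift [129.5  -4.8  42.4] turn 0.025 yang -0.075
```

apply_moves:
  targets: "45 -1 0 0.02 1; 90 -3 0 0.025 1; 129 -5 5 0.025 1; 129 -5 25 0.025 1; 129 -5 40 0.025 1; 129 -5 40 0.025 1; 129 -5 40 0.025 1"

```text
clock: 12.0
tcp_pos: [532.8, 24.7, 77.4]
tool_rot: [0.741, 0.671, -0.0, -0.0]
wrist_force: [0.3, 0.5, 0.4]
finger_gap: 0.004
grasp_force: 0.0
```

apply_moves:
  targets: "0 0 4 0 1; 0 0 6 0 1; 0 0 7 0 1; 0 0 8 0 1; 0 0 8 0 1"

```text
clock: 12.5
tcp_pos: [533.2, 24.8, 71.9]
tool_rot: [0.741, 0.671, 0.0, 0.0]
wrist_force: [-10.5, -2.2, 27.5]
finger_gap: 0.008
grasp_force: 13.6
```

It stands firm: no dip at 71.9 mm under 27 N. I'll ease off to about 12 N and hold for a second.

apply_moves:
  targets: "0 0 -1.2 0 1; 0 0 -1.2 0 1; 0 0 -1.2 0 1; 0 0 -1.2 0 1; 0 0 -1.2 0 1; 0 0 -1.2 0 1; 0 0 -1.2 0 1"

```text
clock: 13.2
tcp_pos: [533.2, 25.0, 72.2]
tool_rot: [0.741, 0.671, 0.0, 0.0]
wrist_force: [-4.9, -2.1, 13.4]
finger_gap: 0.003
grasp_force: 6.7
```

apply_moves:
  targets: "0 0 0 0 1; 0 0 0 0 1; 0 0 0 0 1; 0 0 0 0 1"

```text
clock: 13.6
tcp_pos: [533.2, 25.0, 72.2]
tool_rot: [0.741, 0.671, 0.0, 0.0]
wrist_force: [-5.4, -2.1, 13.6]
finger_gap: 0.005
grasp_force: 6.6
```

apply_moves:
  targets: "0 0 -3 0 1; 0 0 -10 0 1; 0 0 -50 0 1; 0 0 -90 0 1; 0 0 -120 0 1; 0 0 -120 0 1"

```text
clock: 14.2
tcp_pos: [534.9, 25.2, 195.3]
tool_rot: [0.741, 0.671, 0.003, 0.003]
wrist_force: [0.8, 0.1, -0.6]
finger_gap: 0.007
grasp_force: 0.0
```

apply_moves:
  targets: "-50 -40 0 0 1; -100 -80 0 0 1; -150 -120 0 0 1; -200 -160 0 0 1; -230 -180 0 0 1; -230 -180 0 0 1; -230 -180 0 0 1"

```text
clock: 14.9
tcp_pos: [328.4, -188.1, 190.6]
tool_rot: [0.743, 0.669, -0.0, -0.0]
wrist_force: [1.2, -0.1, 0.9]
finger_gap: 0.007
grasp_force: 0.0
```

```bash
python3 - <<'E'
from h import *
im=snap('top','top4.png')[140:250,180:320,::-1]
im2=snap('scene','s4.png')[115:225,240:380,::-1]
r=lambda i:cv2.resize(i,(560,300),interpolation=cv2.INTER_CUBIC)
cv2.imwrite('pics/c4.png',np.vstack([r(im),r(im2)]))
print(status.get_obs()['tcp_pos'],status.get_obs()['wrist_force'])
E
```

```text
[ 330.71264026 -186.10501282  190.73501141] [-0.32846561  0.2119872  -0.36051659]
```

View pics/c4.png

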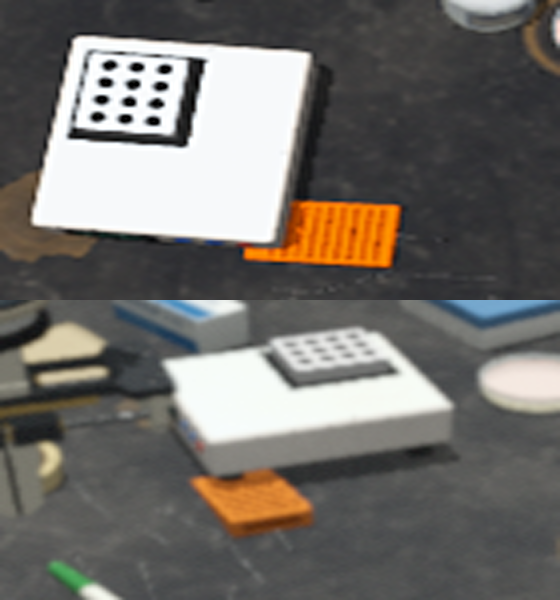

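The wedge lies flat with its thin edge in under the front right foot: orange area (245–400, 205–265) in the top crop. The heater is in place and the hand is clear, so I'll hand the job in.

```bash
python3 -c "
from h import *
print(workorder.job_done())"
```

```text
the job is handed in; nothing more can be done
None
```

I handed the job in after about 15 s on the robot's clock, but the hand-in gave no verdict: the corner rocked about 4.6 mm when first pressed, the wedge went in under the short foot until the push reached 5 N, and the corner then held without dipping under 13–27 N for about a second, with the hand clear at the end.

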